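Fit the agitator rod into the developing tank

ROBOT

A 6-joint arm with a two-finger parallel gripper is mounted at the origin on the work surface; the furniture and walls round the work are solid. World frame = base frame: x ahead of the robot, y to its left, z up, the work surface at z = 0. Lengths are in m, angles in rad, forces in N, time in s.
With the tool pointing down it reaches from about 0.35 to 0.975 m from the base axis. Payload 4.9 kg.
Tool frame: the origin (TCP) lies at the very end of the fingers, on their centre line; the grasp point (between the pads) lies 19 mm behind it; z points along the fingers, y is the line along which they close (so a half turn about z gives the same grasp; the last joint's range is limited). The gripper opens to 85 mm and grips with 20 to 120 N. Pads are 22 mm wide; open, the fingers measure 114 mm over their backs; the gripper's body (76 mm by 85 mm) begins 54 mm behind the grasp point. The pads swing forward as they close: fully open they stand 13 mm farther back than shut.
Start: joints at [1.169, 0.053, 1.613, -0, 1.476, -0.119], TCP at [0.174, 0.6, 0.231] pointing down, gripper open.
Joint ranges: [-3.01, 3.01], [-1.01, 2.22], [0.06, 2.58], [-1.02, 4.17], [0.09, 2.62], [-3.14, 3.14]. Speed limits (rad/s): [2.57, 2.57, 3.14, 3.14, 3.14, 3.14].

INTERFACE

Orientations are given as a unit quaternion [w, x, y, z].
In Python, from plant import manip gives the robot as it stands.
- The arm moves only by the tool send_rows, never from a script. Its argument "increments" is a list of rows, each an object of numbers: "claw": the closure, from -1 (fully open) to 1 (shut); "dx", "dy", "dz": the shift along the tool's x, y, z in units of 0.5 m (1.0 is 0.5 m); "yaw": the turn about the tool's z in units of 1.5 rad (1.0 is 1.5 rad). A call has 1 to 20 rows; each row is the pose to reach, as a shift and turn from the pose commanded when the call began, along the tool's axes at that moment; what a row does not reach only later rows make up. A row lasts 1/8 s, in which the tool goes at most 62.5 mm and 10.7 degrees, less where a joint would pass 70% of its speed; a pose out of reach is approached as far as the arm can. A call with a number of a shift or a turn outside -1 to 1 is refused whole. A call with a gripper value outside its range is refused whole. The fingers move at their own pace and stop on an object; the grip force is fixed at half the most. Time passes only in rows, so rows that repeat a pose let the fingers close. It gives the time, the measured TCP pose, the force, the opening and the grip force at its end, in the units of the state.
- manip.state(): the state, without advancing time (a new reading comes with each control period).
- manip.grab_frame(name): name is "side" or "top"; returns the picture (384x512x3 uint8, red, green, blue); there is no depth.
- manip.camera_params(name): a dict with "camera_matrix" (3x3 intrinsics, pixels), "k1" (the pictures are not rectified: a ray, as slopes to the right and down, at radius r is drawn at 1 + k1 r^2 times it, then the intrinsics apply), "extrinsics" (4x4, takes a point from world to camera coordinates). Camera axes: x right, y down, z forward; pixel columns grow to the right and rows downward; lengths in m; the calibration is good to about 2 mm. A picture is of the moment at which its call begins. camera_params takes no time and is no camera call.
- manip.job_done(): hands the job in; it is judged then, once.
The state is a dict: "time": time; "joint_pos": joint angles; "joint_vel": joint speeds; "joint_efforts": joint torques, N m; "tool_pos": TCP position; "tool_rot": TCP orientation; "contact_force": force on the tool from outside, world axes, zero at the start; "ft_torque": the same for the moment, N m; "gripper_width": opening from 0.0 (shut) to 1.0 (fully open); "grasp_force": force on a finger pad.
Only numpy, scipy, OpenCV 4.12 (cv2) and the standard library are available. Lean on these libraries where they do the work, as an engineer would, in place of code of your own. Each camera call takes 0.05 s, during which the arm holds its last target. There are 200 camera calls.

TASK

Take the white agitator rod with the red paddle grip out of its rest and put it, foot first, down the centre tube of the black developing tank. Its cross-shaped foot must drop into the cross socket of the reel inside, which has stopped at an unknown angle out of sight, so feel for it by turning the rod, until the rod is fully home; then let go of it. Leave the two brown bottles and the film can as they are.

Things in the scene. Friction and masses are not known exactly. Their poses are not given: they have to be found in the camera images.
- rod: Loose agitator rod, 150 mm long, 90 g, upright in its rest. Origin: centre of the foot's end; z runs up the rod. 0 to 20 mm: foot of two crossed blades along x and y, 21.5 mm across, 6 mm thick, tapered to 19 by 4 mm over the lowest 3 mm. 20 to 104 mm: white round shaft, 22 mm diameter. 102 to 107 mm: red collar, 28 mm. 106 to 150 mm: red flat paddle, 36 mm wide (x), 14 mm thick (y).
- grip (a point): Point to grip on the rod, 130 mm above the foot's end, in the middle of the paddle; pinch the paddle along the rod's y axis.
- tank: Round developing tank, black with a grey ribbed lid rim, 101 mm high, 104 mm across, foot 112 mm, screwed to the bench. Origin: centre of its underside; z up. The lid is a shallow black funnel falling from the rim (z = 100 mm) to the mouth of a vertical centre tube (z = 86 mm, bore 25 mm), which runs down to the reel's socket.
- tube_mouth (a point): Centre of the tube's mouth at the bottom of the lid's funnel, 86 mm above the bench; the bore is 25 mm.
- socket_top (a point): Centre of the top of the reel's cross socket in the tank, 35 mm above the bench; slots 8.5 mm wide, 18 mm deep, four-fold symmetric. Its angle about z is unknown, unrelated to the tank's yaw and out of sight; the reel is stiff to turn. A foot that does not match stands on this top (35 mm); fully home the foot is at 17 mm above the bench. This point's axes do not show the socket's angle.
- rest: Fixed grey upright cup in which the rod stands: 60 mm high, 35 mm outside and 26 mm inside diameter, inner floor 8 mm above the bench, on a disc foot 68 mm across. Origin: centre of its underside on the bench.
- fixer: Brown bottle with black cap, 62 mm across, 115 mm high, standing by; not to be disturbed. Origin: centre of its underside.
- wetting: Small brown bottle with white cap, 43 mm across, 82 mm high, standing by; not to be disturbed. Origin: centre of its underside.
- can: White film can with black lid, 34 mm across, 51 mm high, standing by; not to be disturbed. Origin: centre of its underside.

How it is judged:
By the outcome, as a careful person would: the job done as asked, in the order asked, and still so for the second after the job is handed in, with the robot touching nothing.
It also fails if it takes over 64 s, if anything falls off the work surface, if the arm or the gripper's body presses on something with over 40 N, if the wrist force passes 120 N, or if a joint passes its speed limit or range.

## Working session

There is one attempt and no reset: what is moved stays moved. The work goes in short steps, Python scripts to look and compute and a tool call to move; the robot and the scene stay as the last step left them, time stands still between calls to the robot, and variables do not carry over. Pictures are saved under pics/ and viewed, at most 10 in all, crops included, and the job is handed in when it is done.

Besides the shell and the picture viewer there is one more tool, called after "Request:" in YAML: its name, and indented under it one key for each argument. send_rows: Moves the arm, as the interface text tells. Shifts and turns lie within -1 to 1; 1 stands for 0.5 m of shift or 1.5 rad of turn. Its arguments: {"type":"object","properties":{"increments":{"type":"array","items":{"type":"object","properties":{"claw":{"type":"number"},"dx":{"type":"number"},"dy":{"type":"number"},"dz":{"type":"number"},"yaw":{"type":"number"}}}}},"required":["increments"]}

```bash
mkdir -p pics; ls
python3 - <<'E'
from plant import manip
import cv2
s=manip.state();print(s)
for n in("side","top"):
    cv2.imwrite(f"pics/{n}0.png",manip.grab_frame(n)[:,:,::-1]);print(manip.camera_params(n))
E
```

```text
pics
{'time': 0.0, 'joint_pos': array([ 1.16899495e+00,  5.33817063e-02,  1.61427269e+00,  1.17742393e-05,
        1.47598494e+00, -1.18962971e-01]), 'joint_vel': array([ 0.00077091, -0.00122401, -0.00138132, -0.00178805, -0.00101637,
        0.00101964]), 'joint_efforts': array([-7.25726895e-04, -3.93687701e+01, -3.70174026e+01, -2.59393682e-04,
        7.00846067e-03, -2.11480915e-05]), 'tool_pos': array([0.17416065, 0.59960951, 0.23006033]), 'tool_rot': array([-2.69121674e-04,  1.40948774e-01,  9.90016361e-01, -9.87337580e-04]), 'contact_force': array([ 0.37878033,  0.14628213, -0.14793659]), 'ft_torque': array([ 0.03634673,  0.02721317, -0.008659  ]), 'grasp_force': 0.0, 'gripper_width': 0.998170970005927}
{'camera_matrix': array([[378.98217698,   0.        , 256.52891652],
       [  0.        , 378.98217698, 192.60899992],
       [  0.        ,   0.        ,   1.        ]]), 'k1': -0.11180575954719957, 'extrinsics': array([[ 0.96048174, -0.27760824,  0.02021117, -0.4318286 ],
       [-0.10998509, -0.44522831, -0.88863661,  0.15250008],
       [ 0.25569143,  0.85129631, -0.45816643,  0.87519745],
       [ 0.        ,  0.        ,  0.        ,  1.        ]])}
{'camera_matrix': array([[357.80757314,   0.        , 258.92269942],
       [  0.        , 357.80757314, 195.22578743],
       [  0.        ,   0.        ,   1.        ]]), 'k1': -0.10966921148301843, 'extrinsics': array([[ 0.00342188, -0.99965375, -0.02608958,  0.01752568],
       [-0.99959489, -0.00268218, -0.02833475,  0.4182598 ],
       [ 0.02825496,  0.02617597, -0.99925796,  0.92710929],
       [ 0.        ,  0.        ,  0.        ,  1.        ]])}
```

View pics/side0.png

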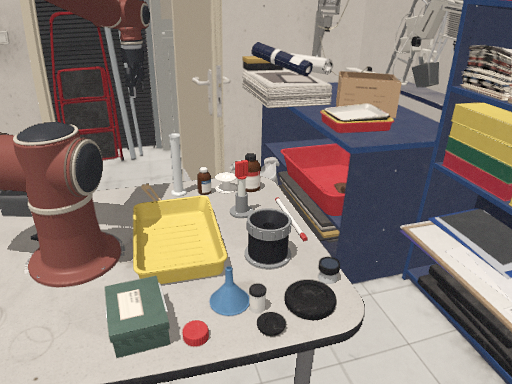

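View pics/top0.png

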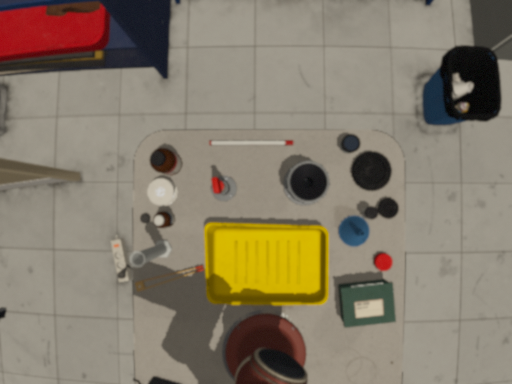

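```bash
cat > h.py <<'E'
from plant import manip
import cv2, numpy as np
def par(n):
    c=manip.camera_params(n); return c["camera_matrix"],np.array([c["k1"],0,0,0.]),c["extrinsics"]
def ray(n,uv):
    K,d,E=par(n); p=cv2.undistortPoints(np.array([[uv]],float),K,d)[0,0]
    R=E[:3,:3]; return -R.T@E[:3,3], R.T@np.r_[p,1]
def onz(n,uv,z):
    o,v=ray(n,uv); return o+v*(z-o[2])/v[2]
def proj(n,X):
    K,d,E=par(n); return cv2.projectPoints(np.array(X,float).reshape(-1,3),cv2.Rodrigues(E[:3,:3])[0],E[:3,3],K,d)[0][:,0]
def tri(u1,u2):
    (a,u),(b,v)=ray("side",u1),ray("top",u2)
    t=np.linalg.lstsq(np.c_[u,-v],b-a,rcond=None)[0]; p,q=a+u*t[0],b+v*t[1]
    return (p+q)/2, np.linalg.norm(p-q)
E
python3 - <<'E'
from h import *
s=cv2.imread("pics/side0.png");t=cv2.imread("pics/top0.png")
a=cv2.resize(s[150:270,210:310],None,fx=4,fy=4,interpolation=cv2.INTER_CUBIC)
b=cv2.resize(t[150:220,190:340],None,fx=2.6666,fy=4,interpolation=cv2.INTER_CUBIC)
b=cv2.resize(t[150:215,195:335],None,fx=5.5,fy=5.5,interpolation=cv2.INTER_CUBIC)
cv2.imwrite("pics/sc.png",a);cv2.imwrite("pics/tc.png",b)
for n,im,r in(("side",s,(220,260,150,225)),("top",t,(200,240,165,210))):
    c=im[r[2]:r[3],r[0]:r[1]].astype(int); m=((c[:,:,2]>110)&(c[:,:,2]>2*c[:,:,1])).astype(np.uint8)
    y,x=np.nonzero(m); print(n,len(x),x.mean()+r[0],y.mean()+r[2],x.min()+r[0],x.max()+r[0],y.min()+r[2],y.max()+r[2])
    print(cv2.minAreaRect(np.c_[x,y].astype(np.float32)))
E
```

```text
side 262 242.9351145038168 169.64885496183206 235 259 160 178
((27.0, 19.0), (18.0, 24.0), 90.0)
top 143 216.93006993006992 184.9090909090909 212 223 177 192
((17.5, 19.5), (15.0, 11.0), 90.0)
```

View pics/sc.png

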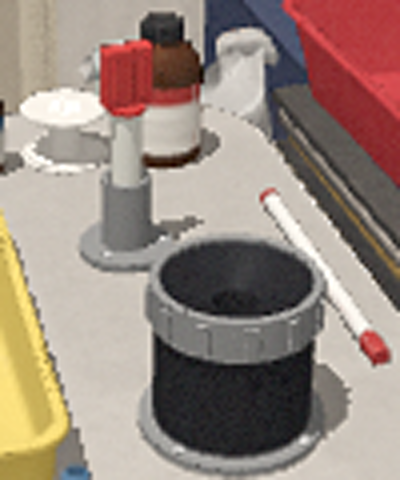

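View pics/tc.png

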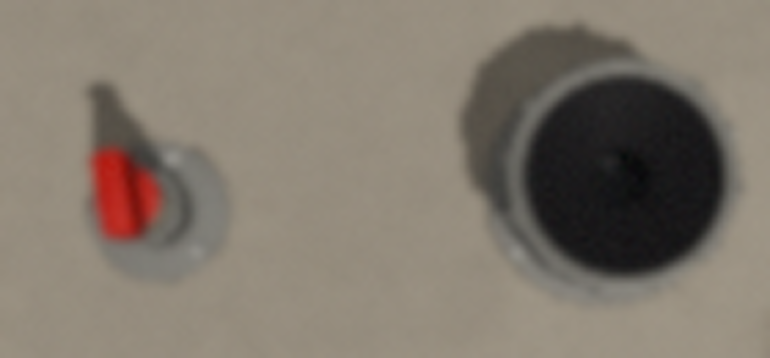

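The crops show the rod's red paddle upright at top-view (216,185), with its long axis about 10° off the image vertical. The rest is near (225,188), the tank rim is centred near (308,182) and the mouth is near (309,181). In the side view the paddle is at (242,169).

Run:
```python
from h import *
s=cv2.imread("pics/side0.png");t=cv2.imread("pics/top0.png")
np.set_printoptions(precision=4,suppress=True)
# tank: black lid disc (edge at rim, z=.1), subpixel by upscaling
def big(im,r,f=8): return cv2.resize(im[r[1]:r[3],r[0]:r[2]],None,fx=f,fy=f,interpolation=cv2.INTER_CUBIC)
def un(p,r,f=8): return (np.array(p)+.5)/f-.5+np.array(r[:2])
r=(280,152,335,212); b=big(t,r); g=cv2.GaussianBlur(cv2.cvtColor(b,cv2.COLOR_BGR2GRAY),(9,9),0)
m=(g<62).astype(np.uint8); c=max(cv2.findContours(m,0,1)[0],key=cv2.contourArea)
e=cv2.fitEllipse(cv2.convexHull(c)); u=un(e[0],r); print("lid",u,np.array(e[1])/8,onz("top",u,.1))
# side lid ellipse
r2=(240,205,296,245); b2=big(s,r2); g2=cv2.GaussianBlur(cv2.cvtColor(b2,cv2.COLOR_BGR2GRAY),(9,9),0)
m2=(g2<85).astype(np.uint8); cs=[c for c in cv2.findContours(m2,0,1)[0] if cv2.contourArea(c)>2000]
for c in cs:
    e=cv2.fitEllipse(cv2.convexHull(c)); u2=un(e[0],r2); print("side lid",u2,np.array(e[1])/8,onz("side",u2,.1))
# rod paddle in top
r=(203,168,235,200); b=big(t,r); B,G,R=[b[:,:,i].astype(int) for i in range(3)]
for th in (110,150,175,190):
    m=((R>th)&(R>2*G)).astype(np.uint8); c=max(cv2.findContours(m,0,1)[0],key=cv2.contourArea)
    q=cv2.minAreaRect(c); u=un(q[0],r)
    bx=[onz("top",un(p,r),.158) for p in cv2.boxPoints(q)]
    print(th,u,np.array(q[1])/8,q[2],onz("top",u,.158)); print(np.array(bx)[:,:2])
# rest foot disc: grey, z~.0
for n,uv in(("top",(195+162/5.5,150+212/5.5)),("side",(210+126/4,150+245/4))): print("disc",n,onz(n,uv,0.004))
# side paddle top centre / shaft at cup lip
print("side paddle",onz("side",(242,169.5),.136)," shaft at rest lip",onz("side",(210+126/4,150+181/4),.060))
k=0.158
```

```text
lid [308.0702 181.5704] [35.6227 36.0792] [ 0.4479 -0.0988  0.1   ]
side lid [267.6496 239.4195] [39.843 40.932] [ 0.4198 -0.1788  0.1   ]
side lid [268.6805 219.3968] [19.2337 38.5144] [ 0.4462 -0.1032  0.1   ]
110 [217.7191 184.4406] [16.6296 11.5797] 84.2894058227539 [0.4374 0.1054 0.158 ]
[[0.4543 0.1201]
 [0.4568 0.0946]
 [0.4205 0.0907]
 [0.4179 0.1162]]
150 [214.8332 185.0175] [15.5211  5.8759] 78.94358825683594 [0.4361 0.1118 0.158 ]
[[0.4516 0.1216]
 [0.4541 0.1088]
 [0.4206 0.102 ]
 [0.4181 0.1147]]
175 [214.9965 185.0928] [13.307   3.6181] 78.11134338378906 [0.4359 0.1114 0.158 ]
[[0.4494 0.1185]
 [0.4511 0.1106]
 [0.4224 0.1044]
 [0.4208 0.1122]]Traceback (most recent call last):
  File "<stdin>", line 18, in <module>
ValueError: max() iterable argument is empty
```

Run:
```python
from h import *
np.set_printoptions(precision=4,suppress=True)
for n,uv in(("top",(195+162/5.5,150+212/5.5)),("side",(210+126/4,150+245/4))): print("disc",n,onz(n,uv,0.004))
print("side paddle",onz("side",(241.7,169.5),.136)," shaft at rest lip",onz("side",(210+126/4,150+183/4),.060))
print("tri lid",tri((268.68,219.4),(308.07,181.57)))
for n in("side","top"): print(proj(n,[[.4361,.1118,.158],[.4361,.1118,.06],[.447,-.101,.1],[.447,-.101,.086]]))
s=manip.state();w,x,y,z=s["tool_rot"]
from scipy.spatial.transform import Rotation as Ro
R=Ro.from_quat([x,y,z,w]).as_matrix();print(R)
for tgt in([.436,.1115,.231],):
    print((R.T@(np.array(tgt)-s["tool_pos"]))/.5)
```

```text
disc top [0.4356 0.1094 0.004 ]
disc side [0.4362 0.1078 0.004 ]
side paddle [0.435  0.1022 0.136 ]  shaft at rest lip [0.4332 0.0964 0.06  ]
tri lid (array([ 0.4479, -0.0991,  0.0973]), np.float64(0.00041413524129140644))
[[241.2248 160.4877]
 [241.1529 193.1268]
 [268.7015 218.8566]
 [268.4843 224.1073]]
[[214.8191 185.0086]
 [220.7312 187.2628]
 [308.9886 181.955 ]
 [308.3222 182.3387]]
[[-0.9603  0.2791 -0.0007]
 [ 0.2791  0.9603 -0.0017]
 [ 0.0002 -0.0019 -1.    ]]
[-0.7753 -0.7914 -0.0004]
```

Request:
send_rows:
  increments:
    - {"dz": -0.06,"claw": -1}
    - {"dz": -0.12,"claw": -1}
    - {"dx": -0.1,"dy": -0.1,"dz": -0.12,"yaw": -0.1,"claw": -1}
    - {"dx": -0.2,"dy": -0.2,"dz": -0.12,"yaw": -0.2,"claw": -1}
    - {"dx": -0.28,"dy": -0.28,"dz": -0.12,"yaw": -0.322,"claw": -1}
    - {"dx": -0.36,"dy": -0.36,"dz": -0.12,"yaw": -0.322,"claw": -1}
    - {"dx": -0.44,"dy": -0.44,"dz": -0.12,"yaw": -0.322,"claw": -1}
    - {"dx": -0.52,"dy": -0.52,"dz": -0.12,"yaw": -0.322,"claw": -1}
    - {"dx": -0.6,"dy": -0.6,"dz": -0.12,"yaw": -0.322,"claw": -1}
    - {"dx": -0.68,"dy": -0.69,"dz": -0.1,"yaw": -0.322,"claw": -1}
    - {"dx": -0.74,"dy": -0.75,"dz": -0.08,"yaw": -0.322,"claw": -1}
    - {"dx": -0.775,"dy": -0.792,"dz": -0.04,"yaw": -0.322,"claw": -1}
    - {"dx": -0.775,"dy": -0.792,"dz": 0,"yaw": -0.322,"claw": -1}
    - {"dx": -0.775,"dy": -0.792,"dz": 0,"yaw": -0.322,"claw": -1}
    - {"dx": -0.775,"dy": -0.792,"dz": 0,"yaw": -0.322,"claw": -1}
    - {"dx": -0.775,"dy": -0.792,"dz": 0,"yaw": -0.322,"claw": -1}

```text
invalid input
```

Request:
send_rows:
  increments:
    - {"dx": 0.0,"dy": 0.0,"dz": -0.06,"yaw": 0.0,"claw": -1.0}
    - {"dx": 0.0,"dy": 0.0,"dz": -0.12,"yaw": 0.0,"claw": -1.0}

```text
time: 0.35
tool_pos: [0.1742, 0.5996, 0.2906]
tool_rot: [-0.0, 0.141, 0.99, -0.001]
contact_force: [0.4, 0.8, 0.7]
gripper_width: 0.998
grasp_force: 0.0
```

Request:
send_rows:
  increments:
    - {"dx": -0.1,"dy": -0.1,"dz": 0.0,"yaw": -0.1,"claw": -1.0}
    - {"dx": -0.2,"dy": -0.2,"dz": 0.0,"yaw": -0.2,"claw": -1.0}
    - {"dx": -0.28,"dy": -0.28,"dz": 0.0,"yaw": -0.322,"claw": -1.0}
    - {"dx": -0.36,"dy": -0.36,"dz": 0.0,"yaw": -0.322,"claw": -1.0}
    - {"dx": -0.44,"dy": -0.44,"dz": 0.0,"yaw": -0.322,"claw": -1.0}
    - {"dx": -0.52,"dy": -0.52,"dz": 0.0,"yaw": -0.322,"claw": -1.0}
    - {"dx": -0.6,"dy": -0.6,"dz": 0.0,"yaw": -0.322,"claw": -1.0}
    - {"dx": -0.68,"dy": -0.69,"dz": 0.0,"yaw": -0.322,"claw": -1.0}
    - {"dx": -0.74,"dy": -0.75,"dz": 0.0,"yaw": -0.322,"claw": -1.0}
    - {"dx": -0.775,"dy": -0.792,"dz": 0.05,"yaw": -0.322,"claw": -1.0}
    - {"dx": -0.775,"dy": -0.792,"dz": 0.12,"yaw": -0.322,"claw": -1.0}
    - {"dx": -0.775,"dy": -0.792,"dz": 0.12,"yaw": -0.322,"claw": -1.0}
    - {"dx": -0.775,"dy": -0.792,"dz": 0.12,"yaw": -0.322,"claw": -1.0}
    - {"dx": -0.775,"dy": -0.792,"dz": 0.12,"yaw": -0.322,"claw": -1.0}

```text
time: 2.1
tool_pos: [0.4368, 0.1122, 0.2333]
tool_rot: [0.002, -0.1, 0.995, -0.0]
contact_force: [-0.1, 0.4, -0.9]
gripper_width: 1.001
grasp_force: 0.0
```

Request:
send_rows:
  increments:
    - {"dx": 0.0,"dy": 0.0,"dz": 0.08,"yaw": 0.0,"claw": -1.0}
    - {"dx": 0.0,"dy": 0.0,"dz": 0.16,"yaw": 0.0,"claw": -1.0}
    - {"dx": 0.0,"dy": 0.0,"dz": 0.2,"yaw": 0.0,"claw": -1.0}
    - {"dx": 0.0,"dy": 0.0,"dz": 0.227,"yaw": 0.0,"claw": -1.0}
    - {"dx": 0.0,"dy": 0.0,"dz": 0.227,"yaw": 0.0,"claw": -1.0}
    - {"dx": 0.0,"dy": 0.0,"dz": 0.227,"yaw": 0.0,"claw": -0.2}
    - {"dx": 0.0,"dy": 0.0,"dz": 0.227,"yaw": 0.0,"claw": 0.3}
    - {"dx": 0.0,"dy": 0.0,"dz": 0.227,"yaw": 0.0,"claw": 1.0}
    - {"dx": 0.0,"dy": 0.0,"dz": 0.227,"yaw": 0.0,"claw": 1.0}
    - {"dx": 0.0,"dy": 0.0,"dz": 0.227,"yaw": 0.0,"claw": 1.0}
    - {"dx": 0.0,"dy": 0.0,"dz": 0.227,"yaw": 0.0,"claw": 1.0}
    - {"dx": 0.0,"dy": 0.0,"dz": 0.227,"yaw": 0.0,"claw": 1.0}
    - {"dx": 0.0,"dy": 0.0,"dz": 0.227,"yaw": 0.0,"claw": 1.0}

```text
time: 3.72
tool_pos: [0.4363, 0.1118, 0.1182]
tool_rot: [0.0, -0.1, 0.995, 0.0]
contact_force: [0.2, -0.1, 4.0]
gripper_width: 0.158
grasp_force: 58.5
```

Request:
send_rows:
  increments:
    - {"dx": 0.0,"dy": 0.0,"dz": -0.04,"yaw": 0.0,"claw": 1.0}
    - {"dx": 0.0,"dy": 0.0,"dz": -0.1,"yaw": 0.0,"claw": 1.0}
    - {"dx": 0.0,"dy": 0.0,"dz": -0.16,"yaw": 0.0,"claw": 1.0}
    - {"dx": 0.0,"dy": 0.0,"dz": -0.22,"yaw": 0.0,"claw": 1.0}
    - {"dx": 0.0,"dy": 0.0,"dz": -0.27,"yaw": 0.0,"claw": 1.0}
    - {"dx": 0.0,"dy": 0.0,"dz": -0.27,"yaw": 0.0,"claw": 1.0}
    - {"dx": 0.0,"dy": 0.0,"dz": -0.27,"yaw": 0.0,"claw": 1.0}

```text
time: 4.6
tool_pos: [0.4352, 0.1117, 0.2509]
tool_rot: [-0.001, -0.1, 0.995, 0.0]
contact_force: [0.6, -1.4, -1.2]
gripper_width: 0.157
grasp_force: 58.5
```

Run:
```python
from h import *
from scipy.spatial.transform import Rotation as Ro
s=manip.state();w,x,y,z=s["tool_rot"];R=Ro.from_quat([x,y,z,w]).as_matrix()
print(s["tool_pos"],s["joint_pos"],s["contact_force"],R,R.T@(np.array([.4475,-.0995,s["tool_pos"][2]])-s["tool_pos"])/.5)
```

```text
[0.4352408  0.11167975 0.25092039] [ 8.53059292e-02 -3.97756178e-01  1.97674385e+00 -3.56446757e-05
  1.56530910e+00 -1.68567526e+00] [ 0.64494341 -1.4098871  -1.15006564] [[-9.80026166e-01 -1.98850371e-01 -2.69124831e-03]
 [-1.98850383e-01  9.80029823e-01 -2.65912181e-04]
 [ 2.69038034e-03  2.74554861e-04 -9.99996343e-01]] [ 5.99576768e-02 -4.18800398e-01  4.63254392e-05]
```

Request:
send_rows:
  increments:
    - {"dx": 0.01,"dy": -0.06,"dz": 0.0,"yaw": 0.0,"claw": 1.0}
    - {"dx": 0.02,"dy": -0.14,"dz": 0.0,"yaw": 0.0,"claw": 1.0}
    - {"dx": 0.03,"dy": -0.22,"dz": 0.0,"yaw": 0.0,"claw": 1.0}
    - {"dx": 0.04,"dy": -0.3,"dz": 0.0,"yaw": 0.0,"claw": 1.0}
    - {"dx": 0.05,"dy": -0.37,"dz": 0.0,"yaw": 0.0,"claw": 1.0}
    - {"dx": 0.06,"dy": -0.419,"dz": 0.0,"yaw": 0.0,"claw": 1.0}
    - {"dx": 0.06,"dy": -0.419,"dz": 0.0,"yaw": 0.0,"claw": 1.0}
    - {"dx": 0.06,"dy": -0.419,"dz": 0.0,"yaw": 0.0,"claw": 1.0}
    - {"dx": 0.06,"dy": -0.419,"dz": 0.0,"yaw": 0.0,"claw": 1.0}

```text
time: 5.72
tool_pos: [0.4481, -0.0986, 0.2522]
tool_rot: [-0.0, -0.101, 0.995, 0.0]
contact_force: [0.1, -0.3, -1.3]
gripper_width: 0.156
grasp_force: 58.8
```

Run:
```python
from h import *
s=manip.state();print(s["tool_pos"])
for n in("side","top"): cv2.imwrite(f"pics/{n}1.png",manip.grab_frame(n)[:,:,::-1])
p=cv2.imread("pics/side1.png")[130:270,210:330]; cv2.imwrite("pics/s1c.png",cv2.resize(p,None,fx=4,fy=4,interpolation=cv2.INTER_CUBIC))
x,y,z=s["tool_pos"]
print(proj("side",[[x,y,z-.111],[x,y,z-.091],[x,y,.1],[x,y,.086]]))
```

```text
[ 0.44810948 -0.09860013  0.2522429 ]
[[269.50223017 202.33953602]
 [269.83007794 194.35249122]
 [268.84468073 218.26189019]
 [268.62706565 223.50322281]]
```

View pics/s1c.png

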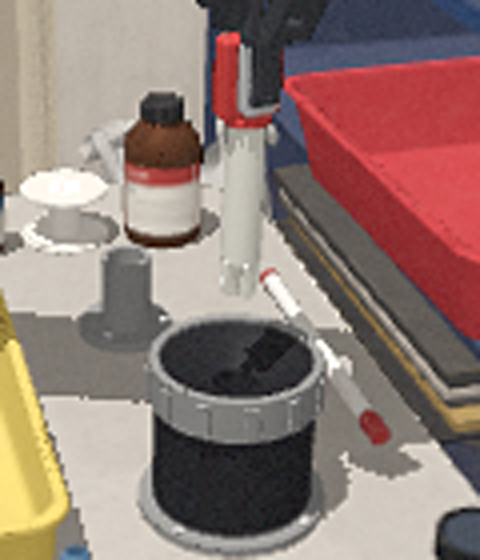

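The rod hangs upright with its foot at (269,203), in line with the lid centre at (269,219). I'll descend into the tube.

Request:
send_rows:
  increments:
    - {"dx": 0.0,"dy": 0.0,"dz": 0.03,"yaw": 0.0,"claw": 1.0}
    - {"dx": 0.0,"dy": 0.0,"dz": 0.06,"yaw": 0.0,"claw": 1.0}
    - {"dx": 0.0,"dy": 0.0,"dz": 0.08,"yaw": 0.0,"claw": 1.0}
    - {"dx": 0.0,"dy": 0.0,"dz": 0.1,"yaw": 0.0,"claw": 1.0}
    - {"dx": 0.0,"dy": 0.0,"dz": 0.11,"yaw": 0.0,"claw": 1.0}
    - {"dx": 0.0,"dy": 0.0,"dz": 0.12,"yaw": 0.0,"claw": 1.0}
    - {"dx": 0.0,"dy": 0.0,"dz": 0.12,"yaw": 0.0,"claw": 1.0}
    - {"dx": 0.0,"dy": 0.0,"dz": 0.12,"yaw": 0.0,"claw": 1.0}

```text
time: 6.82
tool_pos: [0.4485, -0.0996, 0.1932]
tool_rot: [0.0, -0.1, 0.995, -0.0]
contact_force: [0.5, -0.3, -1.1]
gripper_width: 0.157
grasp_force: 58.9
```

Request:
send_rows:
  increments:
    - {"dx": 0.0,"dy": 0.0,"dz": 0.008,"yaw": 0.0,"claw": 1.0}
    - {"dx": 0.0,"dy": 0.0,"dz": 0.016,"yaw": 0.0,"claw": 1.0}
    - {"dx": 0.0,"dy": 0.0,"dz": 0.024,"yaw": 0.0,"claw": 1.0}
    - {"dx": 0.0,"dy": 0.0,"dz": 0.03,"yaw": 0.0,"claw": 1.0}
    - {"dx": 0.0,"dy": 0.0,"dz": 0.03,"yaw": 0.0,"claw": 1.0}

```text
time: 7.45
tool_pos: [0.4481, -0.0995, 0.1774]
tool_rot: [-0.0, -0.1, 0.995, 0.0]
contact_force: [0.5, -0.0, 0.2]
gripper_width: 0.154
grasp_force: 58.9
```

Clear, with the foot at about 67 mm. I'll carry on to just above the socket.

Request:
send_rows:
  increments:
    - {"dx": 0.0,"dy": 0.0,"dz": 0.01,"yaw": 0.0,"claw": 1.0}
    - {"dx": 0.0,"dy": 0.0,"dz": 0.02,"yaw": 0.0,"claw": 1.0}
    - {"dx": 0.0,"dy": 0.0,"dz": 0.03,"yaw": 0.0,"claw": 1.0}
    - {"dx": 0.0,"dy": 0.0,"dz": 0.04,"yaw": 0.0,"claw": 1.0}
    - {"dx": 0.0,"dy": 0.0,"dz": 0.05,"yaw": 0.0,"claw": 1.0}
    - {"dx": 0.0,"dy": 0.0,"dz": 0.056,"yaw": 0.0,"claw": 1.0}
    - {"dx": 0.0,"dy": 0.0,"dz": 0.056,"yaw": 0.0,"claw": 1.0}
    - {"dx": 0.0,"dy": 0.0,"dz": 0.056,"yaw": 0.0,"claw": 1.0}

```text
time: 8.45
tool_pos: [0.4484, -0.0996, 0.15]
tool_rot: [0.0, -0.1, 0.995, -0.0]
contact_force: [-0.2, 0.4, -1.1]
gripper_width: 0.157
grasp_force: 58.9
```

Request:
send_rows:
  increments:
    - {"dx": 0.0,"dy": 0.0,"dz": 0.004,"yaw": 0.0,"claw": 1.0}
    - {"dx": 0.0,"dy": 0.0,"dz": 0.008,"yaw": 0.0,"claw": 1.0}
    - {"dx": 0.0,"dy": 0.0,"dz": 0.011,"yaw": 0.0,"claw": 1.0}
    - {"dx": 0.0,"dy": 0.0,"dz": 0.013,"yaw": 0.0,"claw": 1.0}
    - {"dx": 0.0,"dy": 0.0,"dz": 0.013,"yaw": 0.0,"claw": 1.0}
    - {"dx": 0.0,"dy": 0.0,"dz": 0.013,"yaw": 0.0,"claw": 1.0}

```text
time: 9.2
tool_pos: [0.4487, -0.0997, 0.1451]
tool_rot: [0.0, -0.1, 0.995, -0.0]
contact_force: [-3.2, 0.7, 6.2]
gripper_width: 0.158
grasp_force: 60.2
```

Request:
send_rows:
  increments:
    - {"dx": 0.0,"dy": 0.0,"dz": 0.003,"yaw": 0.03,"claw": 1.0}
    - {"dx": 0.0,"dy": 0.0,"dz": 0.003,"yaw": 0.06,"claw": 1.0}
    - {"dx": 0.0,"dy": 0.0,"dz": 0.003,"yaw": 0.09,"claw": 1.0}
    - {"dx": 0.0,"dy": 0.0,"dz": 0.003,"yaw": 0.12,"claw": 1.0}
    - {"dx": 0.0,"dy": 0.0,"dz": 0.003,"yaw": 0.12,"claw": 1.0}

```text
time: 9.82
tool_pos: [0.4494, -0.0997, 0.1449]
tool_rot: [0.001, -0.01, 1.0, -0.0]
contact_force: [-4.2, 2.9, 12.7]
gripper_width: 0.157
grasp_force: 60.7
```

Request:
send_rows:
  increments:
    - {"dx": 0.0,"dy": 0.0,"dz": 0.0,"yaw": 0.03,"claw": 1.0}
    - {"dx": 0.0,"dy": 0.0,"dz": 0.0,"yaw": 0.06,"claw": 1.0}
    - {"dx": 0.0,"dy": 0.0,"dz": 0.0,"yaw": 0.09,"claw": 1.0}
    - {"dx": 0.0,"dy": 0.0,"dz": 0.0,"yaw": 0.09,"claw": 1.0}

```text
time: 10.32
tool_pos: [0.4495, -0.0995, 0.1449]
tool_rot: [0.001, 0.057, 0.998, 0.0]
contact_force: [-2.6, 3.1, 12.2]
gripper_width: 0.151
grasp_force: 60.7
```

```bash
python3 -c "
from plant import manip
s=manip.state();print(s['tool_pos'],s['ft_torque'],s['contact_force'],s['joint_pos'])"
```

```text
[ 0.4494693  -0.09949769  0.14491576] [0.66802896 0.82019809 0.09871566] [-2.62795724  3.13069061 12.211891  ] [-3.80376061e-01 -2.91171131e-01  2.07422318e+00  1.05540027e-03
  1.35624946e+00 -1.83665003e+00]
```

Request:
send_rows:
  increments:
    - {"dx": 0.0,"dy": 0.0,"dz": 0.0,"yaw": 0.03,"claw": 1.0}
    - {"dx": 0.0,"dy": 0.0,"dz": 0.0,"yaw": 0.06,"claw": 1.0}
    - {"dx": 0.0,"dy": 0.0,"dz": 0.0,"yaw": 0.09,"claw": 1.0}
    - {"dx": 0.0,"dy": 0.0,"dz": 0.0,"yaw": 0.09,"claw": 1.0}

```text
time: 10.82
tool_pos: [0.4494, -0.0995, 0.1448]
tool_rot: [0.001, 0.125, 0.992, 0.0]
contact_force: [-3.5, 2.5, 12.6]
gripper_width: 0.154
grasp_force: 60.7
```

Request:
send_rows:
  increments:
    - {"dx": 0.0,"dy": 0.0,"dz": 0.0,"yaw": 0.03,"claw": 1.0}
    - {"dx": 0.0,"dy": 0.0,"dz": 0.0,"yaw": 0.06,"claw": 1.0}
    - {"dx": 0.0,"dy": 0.0,"dz": 0.0,"yaw": 0.09,"claw": 1.0}
    - {"dx": 0.0,"dy": 0.0,"dz": 0.0,"yaw": 0.09,"claw": 1.0}

```text
time: 11.32
tool_pos: [0.4494, -0.0995, 0.1446]
tool_rot: [0.001, 0.191, 0.982, 0.0]
contact_force: [-3.1, 2.3, 10.2]
gripper_width: 0.155
grasp_force: 60.6
```

Request:
send_rows:
  increments:
    - {"dx": 0.0,"dy": 0.0,"dz": 0.001,"yaw": 0.03,"claw": 1.0}
    - {"dx": 0.0,"dy": 0.0,"dz": 0.001,"yaw": 0.06,"claw": 1.0}
    - {"dx": 0.0,"dy": 0.0,"dz": 0.001,"yaw": 0.09,"claw": 1.0}
    - {"dx": 0.0,"dy": 0.0,"dz": 0.001,"yaw": 0.09,"claw": 1.0}

```text
time: 11.82
tool_pos: [0.4489, -0.0995, 0.143]
tool_rot: [0.001, 0.257, 0.966, 0.0]
contact_force: [-0.5, 0.0, 0.6]
gripper_width: 0.155
grasp_force: 59.0
```

Request:
send_rows:
  increments:
    - {"dx": 0.0,"dy": 0.0,"dz": 0.003,"yaw": 0.0,"claw": 1.0}
    - {"dx": 0.0,"dy": 0.0,"dz": 0.006,"yaw": 0.0,"claw": 1.0}
    - {"dx": 0.0,"dy": 0.0,"dz": 0.008,"yaw": 0.0,"claw": 1.0}
    - {"dx": 0.0,"dy": 0.0,"dz": 0.008,"yaw": 0.0,"claw": 1.0}

```text
time: 12.32
tool_pos: [0.4495, -0.1, 0.1413]
tool_rot: [0.001, 0.257, 0.966, -0.0]
contact_force: [-6.1, 2.5, 18.3]
gripper_width: 0.158
grasp_force: 61.8
```

Request:
send_rows:
  increments:
    - {"dx": 0.0,"dy": 0.0,"dz": -0.002,"yaw": 0.02,"claw": 1.0}
    - {"dx": 0.0,"dy": 0.0,"dz": -0.002,"yaw": 0.04,"claw": 1.0}
    - {"dx": 0.0,"dy": 0.0,"dz": -0.002,"yaw": 0.05,"claw": 1.0}
    - {"dx": 0.0,"dy": 0.0,"dz": -0.002,"yaw": 0.05,"claw": 1.0}

```text
time: 12.82
tool_pos: [0.4495, -0.0998, 0.1413]
tool_rot: [0.001, 0.293, 0.956, 0.0]
contact_force: [-3.9, 2.8, 14.1]
gripper_width: 0.156
grasp_force: 61.0
```

```bash
python3 -c "
from plant import manip
from h import *
from scipy.spatial.transform import Rotation as Ro
s=manip.state();w,x,y,z=s['tool_rot'];R=Ro.from_quat([x,y,z,w]).as_matrix()
print(s['tool_pos'],s['ft_torque'],s['contact_force'],R)
print(R.T@np.array([-.0015,.0005,0])/.5)"
```

```text
[ 0.44946611 -0.0997709   0.14130777] [ 0.56059222  0.94086958 -0.02565141] [-3.87563946  2.77027455 14.14649722] [[-8.28326645e-01  5.60240193e-01  2.42796709e-03]
 [ 5.60240887e-01  8.28329613e-01 -4.48170006e-04]
 [-2.26223989e-03  9.89015278e-04 -9.99996952e-01]]
[ 3.04522082e-03 -8.52390967e-04 -7.73207127e-06]
```

Request:
send_rows:
  increments:
    - {"dx": 0.002,"dy": 0.0,"dz": 0.0,"yaw": 0.0,"claw": 1.0}
    - {"dx": 0.003,"dy": -0.001,"dz": 0.0,"yaw": 0.01,"claw": 1.0}
    - {"dx": 0.003,"dy": -0.001,"dz": 0.0,"yaw": 0.02,"claw": 1.0}
    - {"dx": 0.003,"dy": -0.001,"dz": 0.0,"yaw": 0.02,"claw": 1.0}

```text
time: 13.32
tool_pos: [0.4485, -0.0993, 0.141]
tool_rot: [0.002, 0.307, 0.952, 0.001]
contact_force: [-1.8, 3.0, 11.1]
gripper_width: 0.158
grasp_force: 60.5
```

```bash
python3 -c "
from plant import manip
s=manip.state();print(s['tool_pos'],s['ft_torque'],s['contact_force'])"
```

```text
[ 0.44851507 -0.09925621  0.14100054] [ 0.64950815  0.25719135 -0.05722127] [-1.83182647  2.99135964 11.11648849]
```

Request:
send_rows:
  increments:
    - {"dx": 0.001,"dy": 0.0,"dz": 0.0,"yaw": 0.0,"claw": 1.0}
    - {"dx": 0.002,"dy": 0.001,"dz": 0.001,"yaw": 0.0,"claw": 1.0}
    - {"dx": 0.002,"dy": 0.001,"dz": 0.002,"yaw": 0.01,"claw": 1.0}
    - {"dx": 0.002,"dy": 0.001,"dz": 0.002,"yaw": 0.02,"claw": 1.0}

```text
time: 13.82
tool_pos: [0.4476, -0.0987, 0.1392]
tool_rot: [0.002, 0.322, 0.947, -0.0]
contact_force: [0.3, -0.3, -0.6]
gripper_width: 0.157
grasp_force: 59.0
```

```bash
python3 -c "
from plant import manip
s=manip.state();print(s['tool_pos'],s['ft_torque'],s['contact_force'])"
```

```text
[ 0.44759571 -0.09866891  0.13915206] [-0.03220627 -0.01444727 -0.08601733] [ 0.27835455 -0.34144194 -0.63679655]
```

Free again and deeper. I'll push down further.

Request:
send_rows:
  increments:
    - {"dx": 0.0,"dy": 0.0,"dz": 0.004,"yaw": 0.0,"claw": 1.0}
    - {"dx": 0.0,"dy": 0.0,"dz": 0.008,"yaw": 0.0,"claw": 1.0}
    - {"dx": 0.0,"dy": 0.0,"dz": 0.01,"yaw": 0.0,"claw": 1.0}
    - {"dx": 0.0,"dy": 0.0,"dz": 0.01,"yaw": 0.0,"claw": 1.0}

```text
time: 14.32
tool_pos: [0.4466, -0.0985, 0.1323]
tool_rot: [0.001, 0.322, 0.947, -0.0]
contact_force: [3.1, -2.9, 0.2]
gripper_width: 0.156
grasp_force: 59.1
```

```bash
python3 -c "
from plant import manip
s=manip.state();print(s['tool_pos'],s['ft_torque'],s['contact_force'])"
```

```text
[ 0.44663993 -0.0985255   0.13232899] [-0.85405914 -0.92523175 -0.04280616] [ 3.12338292 -2.93938099  0.17911592]
```

Request:
send_rows:
  increments:
    - {"dx": -0.001,"dy": 0.0,"dz": 0.004,"yaw": 0.0,"claw": 1.0}
    - {"dx": -0.001,"dy": 0.0,"dz": 0.008,"yaw": 0.0,"claw": 1.0}
    - {"dx": -0.001,"dy": 0.0,"dz": 0.012,"yaw": 0.0,"claw": 1.0}
    - {"dx": -0.001,"dy": 0.0,"dz": 0.014,"yaw": 0.0,"claw": 1.0}
    - {"dx": -0.001,"dy": 0.0,"dz": 0.014,"yaw": 0.0,"claw": 1.0}

```text
time: 14.95
tool_pos: [0.4473, -0.0988, 0.1271]
tool_rot: [0.001, 0.322, 0.947, -0.0]
contact_force: [-0.0, -3.7, 9.8]
gripper_width: 0.156
grasp_force: 60.4
```

```bash
python3 -c "
from plant import manip
s=manip.state();print(s['tool_pos'],s['ft_torque'],s['contact_force'])"
```

```text
[ 0.44734668 -0.09879415  0.12714955] [-0.62025585 -0.1483942  -0.01572675] [-0.04247525 -3.66670319  9.75272097]
```

Request:
send_rows:
  increments:
    - {"dx": 0.0,"dy": 0.0,"dz": 0.002,"yaw": 0.0,"claw": 1.0}
    - {"dx": 0.0,"dy": 0.0,"dz": 0.004,"yaw": 0.0,"claw": 1.0}
    - {"dx": 0.0,"dy": 0.0,"dz": 0.004,"yaw": 0.0,"claw": 1.0}

```text
time: 15.32
tool_pos: [0.4478, -0.099, 0.1271]
tool_rot: [0.001, 0.321, 0.947, -0.0]
contact_force: [-2.5, -1.8, 17.3]
gripper_width: 0.156
grasp_force: 61.6
```

Request:
send_rows:
  increments:
    - {"dx": 0.0,"dy": 0.0,"dz": -0.005,"yaw": 0.0,"claw": 1.0}
    - {"dx": 0.0,"dy": 0.0,"dz": -0.006,"yaw": 0.0,"claw": 0.5}
    - {"dx": 0.0,"dy": 0.0,"dz": -0.006,"yaw": 0.0,"claw": 0.0}
    - {"dx": 0.0,"dy": 0.0,"dz": -0.006,"yaw": 0.0,"claw": -0.5}
    - {"dx": 0.0,"dy": 0.0,"dz": -0.006,"yaw": 0.0,"claw": -1.0}
    - {"dx": 0.0,"dy": 0.0,"dz": -0.006,"yaw": 0.0,"claw": -1.0}
    - {"dx": 0.0,"dy": 0.0,"dz": -0.006,"yaw": 0.0,"claw": -1.0}
    - {"dx": 0.0,"dy": 0.0,"dz": -0.006,"yaw": 0.0,"claw": -1.0}
    - {"dx": 0.0,"dy": 0.0,"dz": -0.05,"yaw": 0.0,"claw": -1.0}
    - {"dx": 0.0,"dy": 0.0,"dz": -0.12,"yaw": 0.0,"claw": -1.0}
    - {"dx": 0.0,"dy": 0.0,"dz": -0.2,"yaw": 0.0,"claw": -1.0}
    - {"dx": 0.0,"dy": 0.0,"dz": -0.28,"yaw": 0.0,"claw": -1.0}
    - {"dx": 0.0,"dy": 0.0,"dz": -0.28,"yaw": 0.0,"claw": -1.0}
    - {"dx": 0.0,"dy": 0.0,"dz": -0.28,"yaw": 0.0,"claw": -1.0}

```text
time: 17.08
tool_pos: [0.4463, -0.0983, 0.2626]
tool_rot: [-0.0, 0.322, 0.947, 0.0]
contact_force: [0.6, -0.1, -0.1]
gripper_width: 0.998
grasp_force: 0.0
```

Run:
```python
from h import *
s=manip.state();print(s["tool_pos"],s["gripper_width"])
im=manip.grab_frame("side")[:,:,::-1]
cv2.imwrite("pics/s2c.png",cv2.resize(im[130:270,190:330],None,fx=4,fy=4,interpolation=cv2.INTER_CUBIC))
print(proj("side",[[.4475,-.099,z] for z in(.119,.124,.167)]))
```

```text
[ 0.44633037 -0.09830548  0.26257467] 0.9975811377755127
[[268.94066735 211.13695834]
 [269.01993583 209.20412199]
 [269.71674472 192.13216943]]
```

View pics/s2c.png

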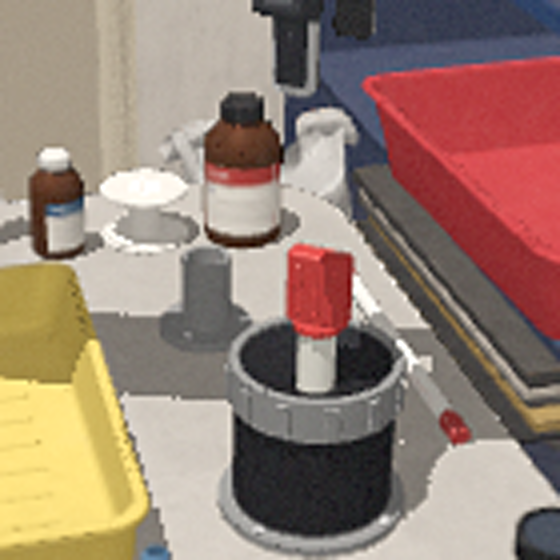

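The rod stands upright in the tube. Its paddle top is at about (270,192), matching the projection for fully home (row 192.1). The gripper is clear and the bottles are where they were.

```bash
python3 -c "
from plant import manip
print(manip.job_done())"
```

```text
the job is handed in; nothing more can be done
None
```

The rod is fully home in the reel's cross socket and released, the gripper is clear, the bottles and film can were not touched, and the job was handed in at about 17 s of the 64 s allowed.

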